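# Unlock the vial clamp and hold its tensioner arm open

### The job

I want to load a vial into the clamp of the cap-torque tester: first turn the torque knob clockwise until it clicks past its detent, which frees the sprung tensioner arm, then push the arm by its thumb post away from the V-block until it is past its ratchet click. Keep it pressed open there: the arm springs shut if let go, so finish while still holding it with the gripper's fingers. Leave the vials, the cap and the other things where they are.

Things in the scene. Friction and masses are not known exactly. Their poses are not given: they have to be found in the camera images.
- torque_knob_grip (a point): The torque knob: a black bar-grip rotary knob on a round 68 mm, 6 mm thick aluminium base with a small detent block (18 mm above the deck) behind it, on the left of the station's white deck (deck top 45 mm above the bench). The point lies on the knob's vertical axis, 82 mm above the bench, at the height to grip. Its own x axis runs along the grip bar, which is 42 mm long, 14 mm thick and 32 mm tall (from 59 to 91 mm above the bench), and turns with the knob; its z axis is up.
- torque_knob (a joint): Angle of the torque knob in rad: 0 at one stop, growing as it is turned clockwise seen from above, 1.2 at the other stop; it starts between 0 and 0.25. A detent resists up to about 0.12 N m, with its crest at 0.75; let go beyond that, the knob snaps on by itself to 1.0 or more and stays there. Turning it sinks the steel lock pin (12 mm thick, standing close beside the arm's bar) into the deck; until then the pin blocks the arm (it gives a little if pushed hard).
- thumb_post (a point): The square steel thumb post at the free end of the tensioner arm: 18 x 18 mm in plan, 48 mm tall (from 65 to 113 mm above the bench). The point is its centre, 89 mm above the bench. Its own x axis points along the arm from the post towards the pivot, its y axis in the direction in which the arm opens; z is up. At least 40 mm is free on the post's closed (-y) side; the V-block lies further along the arm, on that same side.
- tensioner_arm: The sprung tensioner arm: a level aluminium bar 14 mm wide (from 53 to 65 mm above the bench) that swings about a vertical pivot; with a grey idler block (30 x 22 mm, up to 91 mm above the bench) 85 mm from the pivot and the thumb post 155 mm from the pivot. Origin on the pivot axis at the deck's top, 45 mm above the bench; own -x points along the bar to the thumb post; +y is the way it opens, away from the V-block.
- clamp (a joint): Angle of the tensioner arm about its pivot in rad: 0 closed (idler block near the V-block), growing as the arm is pushed open (clockwise from above, away from the V-block), end stop at 0.56. Pushed at the thumb post it takes about 3 N at first, rising to about 7 N near 0.25; past the pawl's crest at 0.32 (the click) it falls to 4 or 5 N, and is about 7 N near the stop. The click does not latch: let go, the arm springs shut again.
- station: The vial-clamp station of a cap-torque tester, fixed to the bench: white deck 230 x 300 mm, 45 mm tall, with a low aluminium V-block (34 mm above the deck), the tensioner arm right of its middle and the torque knob on its left. Origin at the centre of its underside; own x points away from the robot's side, y to the left, z up. A brass pawl slider (33 mm long, up to 19 mm above the deck) sits beside the arm's pivot.
- vial_a_mid (a point): Bystander: capped white plastic vial, 26 mm diameter, 58 mm tall, standing on the right rear of the station's deck. The point is its centre, half-way up.
- vial_b_mid (a point): Bystander: capped white plastic vial, 26 mm diameter, 58 mm tall, standing on the bench right of the station. The point is its centre, half-way up.
- vial_c_mid (a point): Bystander: capped white plastic vial, 26 mm diameter, 58 mm tall, standing on the bench right of the station. The point is its centre, half-way up.
- cap_mid (a point): Bystander: loose white vial cap, 24 mm diameter, 12 mm tall, lying on the rear of the station's deck. The point is its centre, half-way up.
- pipette_mid (a point): Bystander: white hand pipette, 240 mm long, 26 mm thick, lying on the bench left of the station. The point is within its body, half-way up.
- tube_rack_mid (a point): Bystander: low grey tube rack 80 x 150 x 40 mm, on the bench right of the station. The point is its centre, half-way up.

How it is judged:
On the way, in this order (a step that is already met when the one before it is completed fails the run):
1. the torque knob is turned past its detent while the arm is still closed (value of joint torque_knob above 0.95 rad and value of joint clamp below 0.15 rad), for 0.2 s.
2. the tensioner arm is pushed past its click and held there by the fingers (value of joint clamp above 0.36 rad and contact force between the fingers and tensioner_arm above 1 N), for 0.3 s.
At the end, for the whole second after the job is handed in: The knob stays past its detent (above 0.95 rad), the tensioner arm is beyond its click (joint above 0.36 rad; crest at 0.32, stop at 0.56) and the fingers press on the arm with more than 1 N, all through the last second (all of step 2 and value of joint torque_knob above 0.95 rad); the arm keeps its last pose, push and grip.
It fails at once if a vial or the loose cap is moved by more than 30 mm (distance of any of vial_a_mid, vial_b_mid, vial_c_mid, cap_mid from where it was at the start of the episode above 0.03 m).
It fails at once if the pipette or tube rack is moved by more than 30 mm (distance of any of pipette_mid, tube_rack_mid from where it was at the start of the episode above 0.03 m).
It also fails if it takes over 51 s, if anything falls off the work surface, if the arm or the gripper's body presses on something with over 40 N, if the wrist force passes 120 N, or if a joint passes its speed limit or range.

### The arm

A 6-joint arm with a two-finger parallel gripper is mounted at the origin on the work surface. World frame = base frame: x ahead of the robot, y to its left, z up, the work surface at z = 0. Lengths are in m, angles in rad, forces in N, time in s.
With the tool pointing down it reaches from about 0.35 to 0.775 m from the base axis. Payload 5.5 kg.
Tool frame: the origin (TCP) lies midway between the tips of the shut fingers; the grasp point (between the pads) lies grip_point_offset behind it (grip_point_offset is the distance from the TCP to the grasp point, in m); z points along the fingers, y is the direction in which the jaws open and shut (so a half turn about z gives the same grasp; the last joint's range is limited). The gripper opens to 85 mm and grips with 20 to 120 N. Pads are 22 mm wide; open, the fingers measure 114 mm over their backs; the gripper's body (76 mm by 85 mm) begins 54 mm behind the grasp point. The pads swing forward as they close: fully open they stand 13 mm farther back than shut.
Start: joints at [-1.407, 0.313, 0.046, 1.304, 0, 1.431], TCP at [0.172, -0.549, 0.198] pointing down, gripper open.
Joint ranges: [-2.76, 2.76], [-0.86, 1.69], [-1.03, 1.26], [-2.2, 2.34], [-1.47, 1.5], [-3.14, 3.14]. Speed limits (rad/s): [2.57, 2.57, 3.14, 3.14, 3.14, 3.14].

### API

Orientations are given as a unit quaternion [w, x, y, z].
In Python, from workcell import * gives the robot as it stands.
- The arm moves only by the tool send_rows, never from a script. Its argument "series" is one flat list of numbers, 7 for each row, row after row: the shift along the tool's x, y, z in cm, then the turn, a rotation vector about the tool's x, y, z in degrees, then the opening, from 0 (shut) to 1 (fully open). A call has 1 to 10 rows; each row is the pose to reach, as a shift and turn from the pose commanded when the call began, along the tool's axes at that moment; what a row does not reach only later rows make up. A row lasts 1/12 s, in which the tool goes at most 41.7 mm and 7.16 degrees, less where a joint would pass 70% of its speed; a pose out of reach is approached as far as the arm can. A call with a gripper value outside its range is refused whole. The fingers move at their own pace and stop on an object; "newtons" is the grip in N (left out, the last holds). Time passes only in rows, so rows that repeat a pose let the fingers close. It gives the time, the measured TCP pose, the force and the opening at its end, in the units of the state.
- get_state(): the state, without advancing time (a new reading comes with each control period).
- read_camera(name): name is "scene" or "top" or "wrist"; returns the picture (420x560x3 uint8, blue, green, red); there is no depth.
- camera_info(name): a dict with "K" (3x3 intrinsics, pixels), "xyz" and "attitude" of the camera in the world. Camera axes: x right, y down, z forward; pixel columns grow to the right and rows downward; lengths in m; the calibration is good to about 2 mm. The wrist camera is an equidistant fisheye: a pixel r from the principal point sees the ray r / f radians off the axis. A picture is of the moment at which its call begins: read the wrist's pose just before it. camera_info takes no time and is no camera call; for the wrist camera it gives the pose at the moment of the call.
- hand_in(): hands the job in, once; it reports no verdict.
Trained networks look in the newest picture that a camera, given by its name, has taken for a name from the list of things; names that differ only in an ending like _2 or _b are one class to them, and where a whole thing is asked for, a point or a joint stands for the part that bears it (a point fixed in the world has none). Each returns a list of dicts, best first, with "p" (0 to 1); they miss things now and then, are a little off and sometimes report something else, mostly with a low value. They report only what shows in the picture. A call takes as long as a camera call.
- silhouettes(camera, label): "pixels" (420x560 bool, what is visible of it) and "box" ([left, top, width, height] in pixels, round what is visible of it).
The state is a dict: "clock": time; "joint_pos": joint angles; "qvel": joint speeds; "tau": joint torques, N m; "tcp_pos": TCP position; "orientation": TCP orientation; "wrist_force": force on the tool from outside, world axes, zero at the start; "ft_torque": the same for the moment, N m; "finger_gap": finger opening in m.
Only numpy, scipy, OpenCV 4.12 (cv2) and the standard library are available. Lean on these libraries where they do the work, as an engineer would, in place of code of your own. Each camera call takes 0.05 s, during which the arm holds its last target. There are 200 camera calls.

## Working session

There is one attempt and no reset: what is moved stays moved. The work goes in short steps, Python scripts to look and compute and a tool call to move; the robot and the scene stay as the last step left them, time stands still between calls to the robot, and variables do not carry over. Pictures are saved under pics/ and viewed, about 8 in all and at most 12, crops included, and the job is handed in when it is done.

Besides the shell and the picture viewer there is one more tool, called after "Call:" in YAML: its name, and indented under it one key for each argument. send_rows: Moves the arm, as the interface text tells. Its arguments: {"type":"object","properties":{"series":{"type":"array"},"newtons":{"type":"number"}},"required":["series"]}

```bash
mkdir -p pics; ls; cat > h.py <<'E'
from workcell import *
import numpy as np, cv2
from scipy.spatial.transform import Rotation as R
def rot(q): q=np.array(q); return R.from_quat(q[[1,2,3,0]]) if q.shape==(4,) else R.from_matrix(q)
def unproj(cam,uv,z):
    i=camera_info(cam);K=np.array(i["K"]);M=rot(i["attitude"])
    d=np.array([(uv[0]-K[0,2])/K[0,0],(uv[1]-K[1,2])/K[1,1],1.])
    if cam=="wrist":
        r=np.hypot(d[0],d[1]);d=np.array([d[0]/r*np.sin(r),d[1]/r*np.sin(r),np.cos(r)])
    d=M.apply(d);o=np.array(i["xyz"]);return o+d*(z-o[2])/d[2]
E
python3 - <<'E'
from h import *
print(get_state())
for c in("scene","top"):
    im=read_camera(c);cv2.imwrite(f"pics/{c}0.png",im);print(c,camera_info(c))
    for l in("torque_knob_grip","thumb_post","tensioner_arm","station"):
        for s in silhouettes(c,l)[:2]:
            ys,xs=np.nonzero(s["pixels"]);print(l,s["p"],s["box"],xs.mean(),ys.mean(),cv2.minAreaRect(np.c_[xs,ys].astype(np.float32)))
E
```

```text
pics
{'clock': 0.0, 'joint_pos': array([-1.40660113e+00,  3.14041325e-01,  4.49826439e-02,  1.30359296e+00,
       -9.78606869e-06,  1.43119832e+00]), 'qvel': array([-1.05479910e-03, -8.75284540e-05, -1.31009373e-03,  1.01485276e-03,
        5.82365446e-04,  4.26837336e-04]), 'tau': array([ 1.01685188e-06, -4.80632722e+01,  2.98527753e+01,  1.97077473e-02,
       -1.25760089e-04,  4.28493891e-06]), 'tcp_pos': array([ 0.17190165, -0.54810809,  0.19728714]), 'orientation': array([-9.27527442e-04,  9.88485449e-01,  1.51313110e-01, -1.63012613e-05]), 'wrist_force': array([ 0.41112051, -0.19561011, -0.58252306]), 'ft_torque': array([0.01954491, 0.04114131, 0.03975877]), 'finger_gap': 0.08538841289740844}
scene {'K': array([[403.66436191,   0.        , 278.56263985],
       [  0.        , 403.66436191, 213.33186867],
       [  0.        ,   0.        ,   1.        ]]), 'xyz': array([ 1.16322579, -0.03711061,  0.79702274]), 'attitude': array([-0.2272735 ,  0.62767291,  0.70163584, -0.24915983])}
torque_knob_grip 0.6 [379.1, 220.4, 18.4, 24.1] 387.36102236421726 233.1629392971246 ((389.25006
[... 1135 characters left out ...]
 31.3, 74.6] 235.16567342073898 205.8533969010727 ((231.24781799316406, 212.78976440429688), (23.48853302001953, 72.24598693847656), 14.470293045043945)
thumb_post 0.58 [221.7, 178.4, 26.3, 73.6] 234.8583042973287 206.40185830429732 ((230.46243286132812, 212.88619995117188), (24.631671905517578, 73.39640808105469), 15.422160148620605)
tensioner_arm 0.57 [221.4, 176.7, 29.6, 71.8] 235.5563816604709 203.2998760842627 ((230.28294372558594, 211.9946746826172), (24.518205642700195, 71.2877197265625), 17.354022979736328)
station 0.74 [158.5, 166.3, 119.5, 96.2] 222.23938540933614 216.06392212057236 ((219.9529571533203, 214.3494415283203), (110.92256927490234, 85.28839111328125), 7.666804790496826)
```

```bash
python3 - <<'E'
from h import *
a=cv2.imread("pics/top0.png")[140:290,120:320]
cv2.imwrite("pics/top_c.png",cv2.resize(a,None,fx=4,fy=4,interpolation=cv2.INTER_CUBIC))
E
```

```text
(no output)
```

View pics/top_c.png

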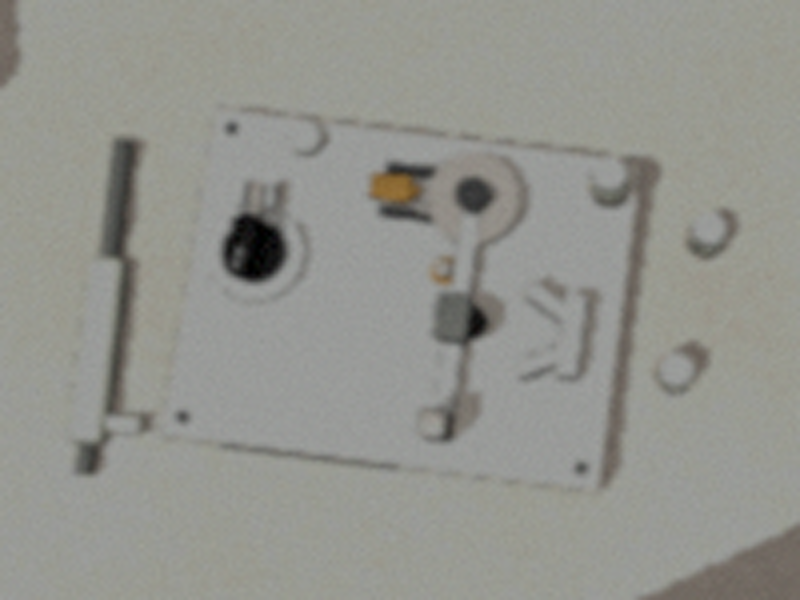

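View pics/scene0.png

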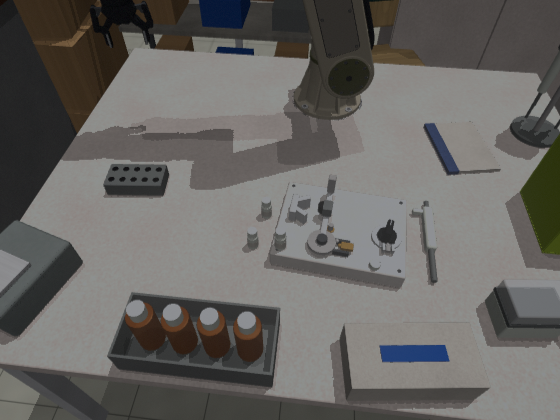

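The top view shows the knob at about px (183,202), the thumb post at (229,245) and the pivot at (238,188). The V-block is to the right, so the arm opens to the left. In the scene view the station is clear of clutter apart from the pipette on the knob side.

```bash
python3 - <<'E'
from h import *
import workcell
print(grip_point_offset if 'grip_point_offset' in dir(workcell) else dir(workcell))
print("knob",unproj("top",(183,202),.09),"post",unproj("top",(228.8,245.5),.113),"pivot",unproj("top",(238.5,188.5),.075))
s=silhouettes("top","torque_knob_grip")[0]
i=camera_info("wrist");print(i, get_state()["tcp_pos"])
print(R.from_quat(np.array(get_state()["orientation"])[[1,2,3,0]]).as_matrix())
E
```

```text
0.0187
knob [0.58605153 0.1448562  0.09      ] post [0.47524782 0.01713354 0.113     ] pivot [0.62874416 0.00282272 0.075     ]
{'K': array([[325.1922621 ,   0.        , 272.99605867],
       [  0.        , 325.1922621 , 209.98489052],
       [  0.        ,   0.        ,   1.        ]]), 'xyz': array([ 0.2372396 , -0.53027985,  0.37510921]), 'attitude': array([ 0.10860501,  0.79861725, -0.58660345, -0.07944705])} [ 0.17202327 -0.54873748  0.19822676]
[[ 9.54203612e-01  2.99157928e-01  2.16336471e-05]
 [ 2.99157928e-01 -9.54203603e-01 -1.32598553e-04]
 [-1.90250043e-05  1.32997895e-04 -9.99999991e-01]]
```

Call:
send_rows:
  series: [3.2,-2.6,0,0,0,-5,1,6.4,-5.2,0,0,0,-10,1,9.6,-7.8,0,0,0,-15,1,12.8,-10.4,0,0,0,-20,1,16,-13,0,0,0,-25,1,19.2,-15.6,0,0,0,-30,1,22.4,-18.2,0,0,0,-35,1,25.6,-20.8,0,0,0,-40,1,28.8,-23.4,0,0,0,-45,1,32,-26,0,0,0,-50,1]

```text
clock: 1.38
tcp_pos: [0.4003, -0.2031, 0.1986]
orientation: [0.001, 0.831, 0.557, 0.0]
wrist_force: [0.4, -0.4, -0.2]
finger_gap: 0.0853
```

```bash
cat >> h.py <<'E'
def pose():
    s=get_state();q=rot(s["orientation"]);x=q.as_matrix()[:,0]
    return s,q,np.degrees(np.arctan2(x[1],x[0]))
def togo(p):
    s,q,y=pose();print("t",round(s["clock"],2),"tcp",s["tcp_pos"].round(4),"yaw",y.round(1),"q6",s["joint_pos"][5].round(2),"F",s["wrist_force"].round(1),"gap",round(s["finger_gap"],4))
    print("tool shift cm",(q.inv().apply(np.array(p)-s["tcp_pos"])*100).round(2))
E
python3 -c "
from h import *
togo((.60,.09,.2))"
```

```text
t 1.38 tcp [ 0.4003 -0.2031  0.1986] yaw 67.6 q6 1.31 F [ 0.4 -0.4 -0.2] gap 0.0853
tool shift cm [34.71  7.31 -0.14]
```

Call:
send_rows:
  series: [3.8,0.8,0,0,0,-5,1,7.6,1.6,0,0,0,-10,1,11.4,2.4,0,0,0,-15,1,15.2,3.2,0,0,0,-20,1,19,4,0,0,0,-25,1,22.8,4.8,0,0,0,-30,1,26.6,5.6,0,0,0,-35,1,30.4,6.4,0,0,0,-40,1,34,7,0,0,0,-45,1,34,7,0,0,0,-45,1]

```text
clock: 2.22
tcp_pos: [0.5975, 0.0873, 0.1972]
orientation: [0.0, 0.553, 0.833, 0.001]
wrist_force: [-0.9, -0.9, -0.3]
finger_gap: 0.0854
```

```bash
python3 - <<'E'
from h import *
togo((.60,.09,.2))
im=read_camera("wrist");cv2.imwrite("pics/w1.png",cv2.resize(im,(784,588)))
i=camera_info("wrist");print(i["xyz"])
for l in("torque_knob_grip","thumb_post"):
    for s in silhouettes("wrist",l)[:2]:
        ys,xs=np.nonzero(s["pixels"]);c=(xs.mean(),ys.mean());print(l,s["p"],s["box"],c,unproj("wrist",c,.09))
E
```

```text
t 2.22 tcp [0.5975 0.0873 0.1972] yaw 112.9 q6 1.18 F [-0.9 -0.9 -0.3] gap 0.0854
tool shift cm [ 0.15  0.33 -0.27]
[0.57063245 0.14554203 0.37418897]
torque_knob_grip 0.68 [274.1, 103.8, 44.3, 46.4] (np.float64(295.1752336448598), np.float64(128.62032710280374)) [0.58975923 0.14610374 0.09      ]
thumb_post 0.85 [113.7, 197.4, 187.7, 107.2] (np.float64(221.63920056100983), np.float64(251.34940392706872)) [0.56985086 0.01332827 0.09      ]
thumb_post 0.74 [238.8, 325.0, 21.3, 24.8] (np.float64(250.40315315315314), np.float64(336.0765765765766)) [ 0.63096018 -0.07017522  0.09      ]
```

View pics/w1.png

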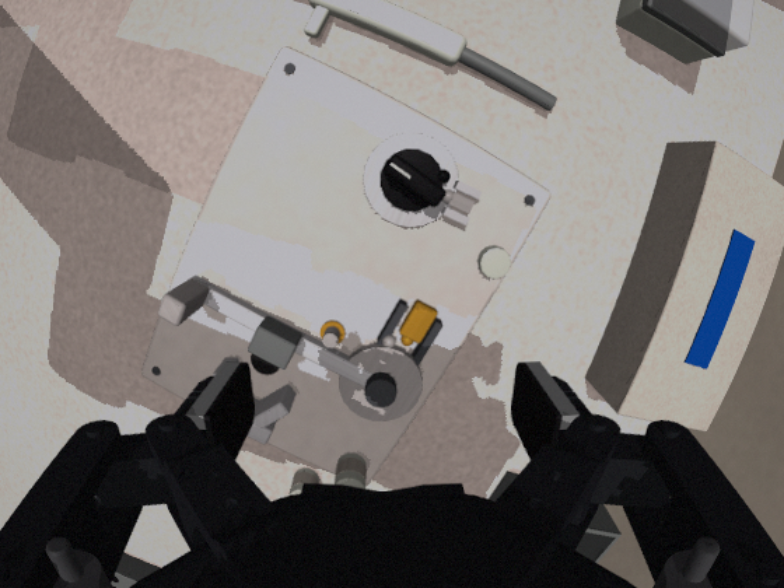

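The wrist view shows the knob at about (413,180), with its pointer line at (400,170) and the detent block at (460,207). The post top is at about (175,305) and the lock pin at (333,330). I'll zoom in on the knob and post.

```bash
python3 - <<'E'
from h import *
im=cv2.imread("pics/w1.png");im=cv2.resize(im,(560,420),interpolation=cv2.INTER_AREA)
a=cv2.resize(im[90:170,255:355],None,fx=4,fy=4,interpolation=cv2.INTER_CUBIC)
b=cv2.resize(im[180:260,105:205],None,fx=4,fy=4,interpolation=cv2.INTER_CUBIC)
cv2.imwrite("pics/z1.png",np.hstack([cv2.convertScaleAbs(a,alpha=1.5,beta=20),b]))
E
```

```text
(no output)
```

View pics/z1.png

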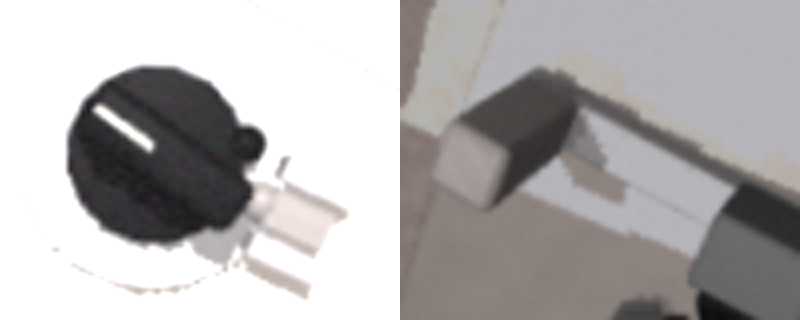

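```bash
python3 - <<'E'
from h import *
f=lambda x,y,z:unproj("wrist",(255+x/4,90+y/4),z)
for a,b in(((97,107),(152,150)),((100,95),(234,202)),((120,82),(250,175))):
    p,q=f(*a,.091),f(*b,.091);d=q-p;print(p,q,np.linalg.norm(d),np.degrees(np.arctan2(d[1],d[0])))
print("knob c",f(168,150,.091))
g=lambda x,y,z:unproj("wrist",(105+x/4,180+y/4),z)
print("post c",g(73,165,.113)); print("pivot",unproj("wrist",(380/1.4,389/1.4),.075))
E
```

```text
[0.57266002 0.14924361 0.091     ] [0.58720807 0.14519058 0.091     ] 0.01510207719747298 -15.567605002722571
[0.57225308 0.15191048 0.091     ] [0.60809767 0.14177067 0.091     ] 0.03725117367006095 -15.795288788046877
[0.57513099 0.15619533 0.091     ] [0.60897603 0.14862453 0.091     ] 0.03468145862853877 -12.608928598253073
knob c [0.59039759 0.14654973 0.091     ]
post c [0.47528858 0.01405972 0.113     ]
pivot [ 0.62734716 -0.00164048  0.075     ]
```

Call:
send_rows:
  series: [0.8,0.2,1,0,0,-7,1,1.6,0.4,2,0,0,-14,1,2.4,0.6,3,0,0,-21,1,3.2,0.8,4,0,0,-28,1,4.0,1.0,5,0,0,-35,1,4.8,1.2,6,0,0,-42,1,5.7,1.5,7,0,0,-48,1,5.7,1.5,7,0,0,-52,1,5.7,1.5,7,0,0,-52,1,5.7,1.5,7,0,0,-52,1]

```text
clock: 3.2
tcp_pos: [0.5867, 0.1392, 0.1286]
orientation: [0.0, 0.138, 0.99, -0.0]
wrist_force: [0.2, -0.3, 1.1]
finger_gap: 0.0855
```

```bash
python3 - <<'E'
from h import *
togo((.589,.146,.066))
im=read_camera("wrist")
cv2.imwrite("pics/w2.png",cv2.resize(im[120:420,80:480],(800,600)))
s=silhouettes("wrist","torque_knob_grip")
for s in s[:1]:
    ys,xs=np.nonzero(s["pixels"]);print(s["p"],s["box"],unproj("wrist",(xs.mean(),ys.mean()),.08),cv2.minAreaRect(np.c_[xs,ys].astype(np.float32)))
E
```

```text
t 3.2 tcp [0.5867 0.1392 0.1286] yaw 164.2 q6 0.38 F [ 0.2 -0.3  1.1] gap 0.0855
tool shift cm [-0.04  0.72  6.26]
0.86 [262.3, 180.3, 54.1, 68.5] [0.58917681 0.15087937 0.08      ] ((293.0743713378906, 213.41978454589844), (62.8352165222168, 53.84334182739258), 52.30575942993164)
```

View pics/w2.png

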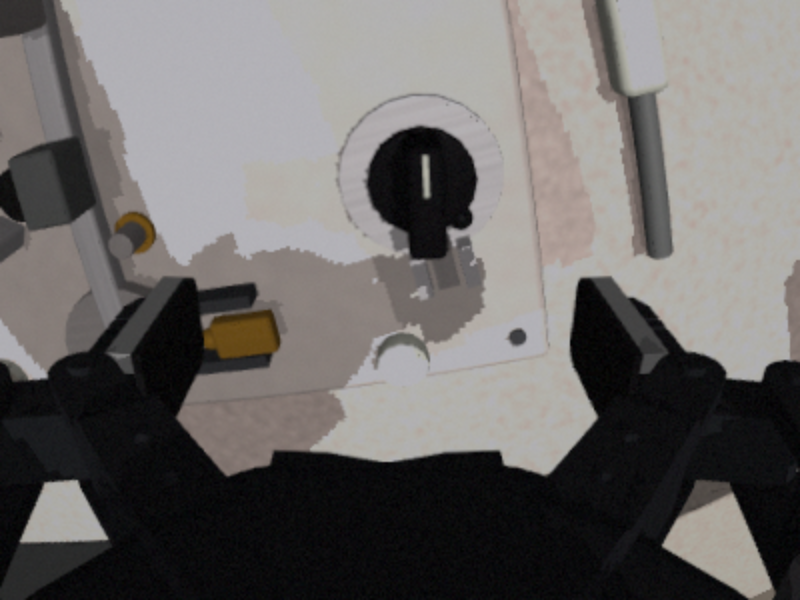

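```bash
python3 - <<'E'
from h import *
u=lambda x,y,z:unproj("wrist",(80+x/2,120+y/2),z)
print("line",u(425,155,.091),u(426,198,.091),"end",u(429,225,.091),"disc",u(420,176,.051),"pin",u(122,243,.07),"pivot side")
E
```

```text
line [0.57547711 0.15491697 0.091     ] [0.59034478 0.15132557 0.091     ] end [0.60022339 0.14981791 0.091     ] disc [0.59323606 0.15048549 0.051     ] pin [0.58232783 0.02628378 0.07      ] pivot side
```

Call:
send_rows:
  series: [-0.1,0.5,1,0,0,0,1,-0.1,0.9,2,0,0,0,1,-0.1,0.9,3,0,0,0,1,-0.1,0.9,3,0,0,0,1,-0.1,0.9,3,0,0,0,1]

```text
clock: 3.72
tcp_pos: [0.5891, 0.1489, 0.0965]
orientation: [-0.001, 0.136, 0.991, -0.0]
wrist_force: [0.4, -0.0, -0.2]
finger_gap: 0.0852
```

```bash
python3 - <<'E'
from h import *
togo((.5915,.1500,.066))
E
```

```text
t 3.72 tcp [0.5891 0.1489 0.0965] yaw 164.4 q6 0.39 F [ 0.4 -0.  -0.2] gap 0.0852
tool shift cm [-0.21  0.17  3.05]
```

Call:
send_rows:
  series: [-0.2,0.1,1,0,0,0,1,-0.2,0.1,2,0,0,0,1,-0.2,0.1,3,0,0,0,1,-0.2,0.1,3,0,0,0,0.5,-0.2,0.1,3,0,0,0,0.3,-0.2,0.1,3,0,0,0,0.05,-0.2,0.1,3,0,0,0,0.05,-0.2,0.1,3,0,0,0,0.05,-0.2,0.1,3,0,0,0,0.05,-0.2,0.1,3,0,0,0,0.05]
  newtons: 40

```text
clock: 4.55
tcp_pos: [0.5928, 0.1494, 0.0686]
orientation: [0.0, 0.136, 0.991, 0.0]
wrist_force: [0.2, -0.8, -0.1]
finger_gap: 0.0043
```

```bash
python3 - <<'E'
from h import *
togo((.5915,.1500,.066));print(get_state()["ft_torque"])
E
```

```text
t 4.55 tcp [0.5928 0.1494 0.0686] yaw 164.4 q6 0.39 F [ 0.2 -0.8 -0.1] gap 0.0043
tool shift cm [0.15 0.02 0.26]
[-0.00341037  0.02650974 -0.04243962]
```

The gap of 4 mm means the pads missed the bar, which is 14 mm thick. I'll look.

```bash
python3 - <<'E'
from h import *
im=read_camera("wrist");sc=read_camera("scene")
a=cv2.resize(im[120:420,80:480],(533,400));b=cv2.resize(sc[140:300,300:400],(250,400),interpolation=cv2.INTER_CUBIC)
cv2.imwrite("pics/w3.png",np.hstack([a,b]))
E
```

```text
(no output)
```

View pics/w3.png

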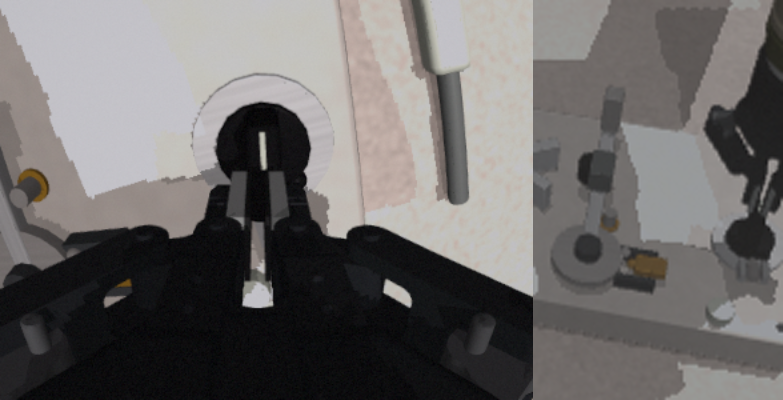

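```bash
python3 - <<'E'
from h import *
k=400/533
u=lambda x,y,z:unproj("wrist",(80+x*k,120+y*k),z)
for z in(.07,.091,.11):print(z,u(248,218,z),u(272,218,z),np.linalg.norm(u(248,218,z)-u(272,218,z)),u(232,172,z))
print("line",u(262,132,.091),u(262,168,.091)); print("disc",u(262,143,.051),"bar end",u(262,218,.091))
i=camera_info("wrist");print(i["xyz"])
im=read_camera("wrist");cv2.imwrite("pics/w4.png",cv2.resize(cv2.convertScaleAbs(im[210:350,200:350],alpha=2.5,beta=10),(640,597),interpolation=cv2.INTER_CUBIC))
E
```

```text
0.07 [0.61885364 0.1360873  0.07      ] [0.62181078 0.14663899 0.07      ] 0.010958227347263637 [0.59501357 0.1356645  0.07      ]
0.091 [0.60799346 0.13963911 0.091     ] [0.61059628 0.14892653 0.091     ] 0.009645251386355762 [0.58700982 0.13926697 0.091     ]
0.11 [0.59816757 0.14285266 0.11      ] [0.60044983 0.15099622 0.11      ] 0.008457320755058121 [0.57976833 0.14252634 0.11      ]
line [0.57456334 0.15466169 0.091     ] [0.58848734 0.15082832 0.091     ]
disc [0.5918313  0.15034502 0.051     ] bar end [0.60950074 0.14505867 0.091     ]
[0.52821346 0.16573106 0.24526808]
```

View pics/w4.png

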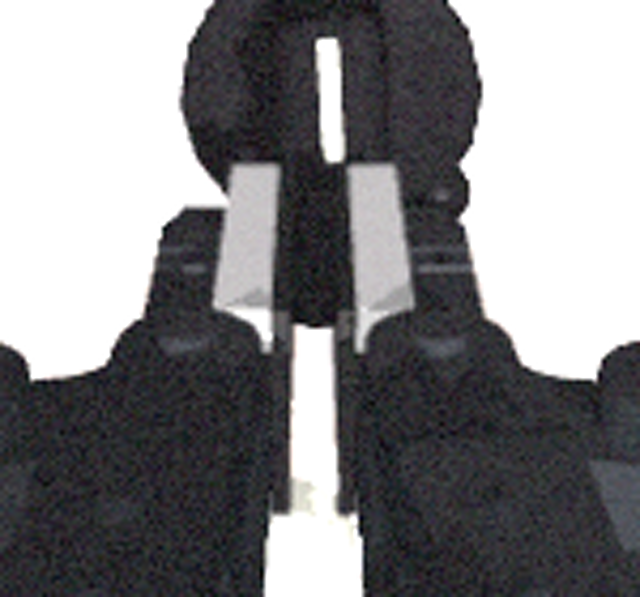

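```bash
cat >> h.py <<'E'
def proj(cam,p):
    i=camera_info(cam);K=np.array(i["K"]);d=rot(i["attitude"]).inv().apply(np.array(p)-i["xyz"])
    if cam=="wrist":
        r=np.hypot(d[0],d[1]);t=np.arctan2(r,d[2]);d=np.array([d[0]/r*t,d[1]/r*t,1])
    else: d=d/d[2]
    return (K@d)[:2]
E
python3 - <<'E'
from h import *
s,q,y=pose();c=lambda p:((proj("wrist",p)-[200,210])*4.266).round()
for zz in(0,-.0187,-.04):
  for x in(0,.011):
    print(zz,x,[c(s["tcp_pos"]+q.apply([x,sy*.002,zz])) for sy in(-1,1)])
print(camera_info("wrist"))
E
```

```text
0 0 [array([308., 122.]), array([337., 122.])]
0 0.011 [array([308.,  45.]), array([338.,  45.])]
-0.0187 0 [array([308., 175.]), array([340., 175.])]
-0.0187 0.011 [array([308.,  91.]), array([341.,  91.])]
-0.04 0 [array([307., 251.]), array([344., 251.])]
-0.04 0.011 [array([307., 158.]), array([345., 158.])]
{'K': array([[325.1922621 ,   0.        , 272.99605867],
       [  0.        , 325.1922621 , 209.98489052],
       [  0.        ,   0.        ,   1.        ]]), 'xyz': array([0.5281874 , 0.16572841, 0.24520597]), 'attitude': array([0.10776234, 0.78916504, 0.59910011, 0.08176107])}
```

```bash
python3 - <<'E'
from h import *
s,q,y=pose()
P={n:proj("scene",s["tcp_pos"]+[0,0,h]) for n,h in(("tcp",0),("+19",.0187),("+37",.037))}
K={"top":proj("scene",(.591,.150,.091)),"base":proj("scene",(.591,.150,.051))}
print(P,K)
im=read_camera("scene");c=P["tcp"].round().astype(int);x0,y0=c[0]-40,c[1]-40
a=cv2.resize(cv2.convertScaleAbs(im[y0:y0+60,x0:x0+80],alpha=1.6,beta=15),None,fx=8,fy=8,interpolation=cv2.INTER_CUBIC)
for p,col in((P["tcp"],(0,0,255)),(P["+37"],(0,255,0)),(K["top"],(255,0,0))):
    cv2.circle(a,tuple(((p-[x0,y0])*8).astype(int).tolist()),4,col,-1)
cv2.imwrite("pics/s5.png",a)
E
```

```text
{'tcp': array([386.15096712, 231.53683105]), '+19': array([387.9355312, 226.4864151]), '+37': array([389.73846823, 221.3840027 ])} {'top': array([388.57714832, 224.84594033]), 'base': array([384.79779739, 235.53586177])}
```

View pics/s5.png

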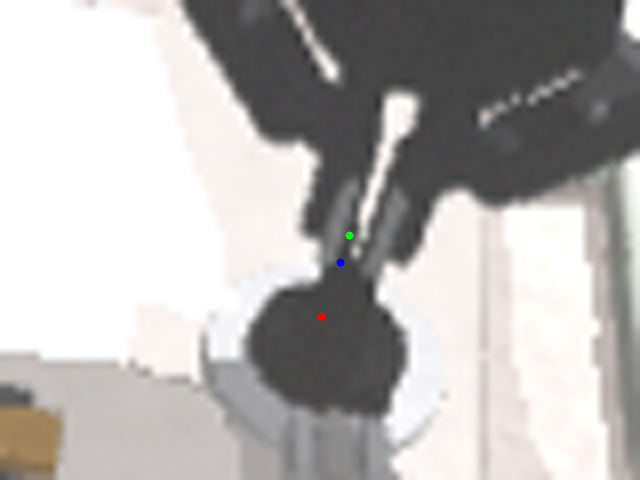

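Call:
send_rows:
  series: [0,0,0,0,0,0,0.6,0,0,0,0,0,0,0.6,0,0,0,0,0,0,0.6,0,0.1,0.4,0,0,0,0.6,0,0.1,0.8,0,0,0,0.6,0,0.1,1.2,0,0,0,0.6,0,0.1,1.2,0,0,0,0.6]
  newtons: 40

```text
clock: 5.33
tcp_pos: [0.5919, 0.1502, 0.0548]
orientation: [-0.001, 0.136, 0.991, -0.0]
wrist_force: [-0.1, 0.9, -0.7]
finger_gap: 0.0509
```

Call:
send_rows:
  series: [0,0,0.4,0,0,0,0.6,0,0,0.8,0,0,0,0.6,0,0,0.8,0,0,0,0.4,0,0,0.8,0,0,0,0.3,0,0,0.8,0,0,0,0.2,0,0,0.8,0,0,0,0.1,0,0,0.8,0,0,0,0.05,0,0,0.8,0,0,0,0.05]
  newtons: 20

```text
clock: 6.0
tcp_pos: [0.5936, 0.1516, 0.0485]
orientation: [0.001, 0.135, 0.991, 0.001]
wrist_force: [1.3, 5.1, -2.1]
finger_gap: 0.0131
```

Call:
send_rows:
  series: [0,0.1,0,0,0,0,0.05,0,0.1,0,0,0,6,0.05,0,0.1,0,0,0,12,0.05,0,0.1,0,0,0,18,0.05,0,0.1,0,0,0,24,0.05]
  newtons: 50

```text
clock: 6.42
tcp_pos: [0.5932, 0.151, 0.0485]
orientation: [0.0, 0.341, 0.94, -0.0]
wrist_force: [0.7, 0.0, 0.9]
finger_gap: 0.0117
```

```bash
python3 - <<'E'
from h import *
togo((.5915,.1500,.066));print(get_state()["ft_torque"])
E
```

```text
t 6.42 tcp [0.5932 0.151  0.0485] yaw 140.1 q6 0.81 F [0.7 0.  0.9] gap 0.0117
tool shift cm [ 0.06 -0.19 -1.75]
[-0.00732137  0.16222354  0.11707414]
```

Call:
send_rows:
  series: [0,0,0,0,0,6,0.05,0,0,0,0,0,12,0.05,0,0,0,0,0,18,0.05,0,0,0,0,0,24,0.05,0,0,0,0,0,29,0.05,0,0,0,0,0,29,0.05]

```text
clock: 6.92
tcp_pos: [0.5925, 0.1506, 0.0485]
orientation: [0.0, 0.565, 0.825, -0.001]
wrist_force: [-1.8, -1.6, 3.0]
finger_gap: 0.0125
```

```bash
python3 - <<'E'
from h import *
togo((.5915,.1500,.066));print(get_state()["ft_torque"])
E
```

```text
t 6.92 tcp [0.5925 0.1506 0.0485] yaw 111.3 q6 1.32 F [-1.8 -1.6  3. ] gap 0.0125
tool shift cm [-0.02 -0.12 -1.75]
[-0.33891385  0.56543467  0.0120384 ]
```

Call:
send_rows:
  series: [0,0,0,0,0,5,0.05,0,0,0,0,0,5,0.7,0,0,0,0,0,5,0.7,0,0,0,0,0,5,0.7,0,0,-3,0,0,0,0.7,0,0,-6,0,0,0,0.7,-2,-0.5,-9,0,0,0,0.7,-4,-1,-12,0,0,0,0.7,-4,-1,-12,0,0,0,0.7,-4,-1,-12,0,0,0,0.7]

```text
clock: 7.75
tcp_pos: [0.6003, 0.1096, 0.1705]
orientation: [0.002, 0.564, 0.826, 0.002]
wrist_force: [-0.5, 0.3, -0.4]
finger_gap: 0.0595
```

```bash
python3 - <<'E'
from h import *
togo((.5915,.1500,.066))
im=read_camera("wrist");cv2.imwrite("pics/w6.png",cv2.resize(im[60:360,80:480],(800,600)))
print(camera_info("wrist")["xyz"])
E
```

```text
t 7.75 tcp [0.6003 0.1096 0.1705] yaw 111.4 q6 1.25 F [-0.5  0.3 -0.4] gap 0.0595
tool shift cm [ 4.1   0.6  10.44]
[0.57466619 0.17124366 0.34544095]
```

View pics/w6.png

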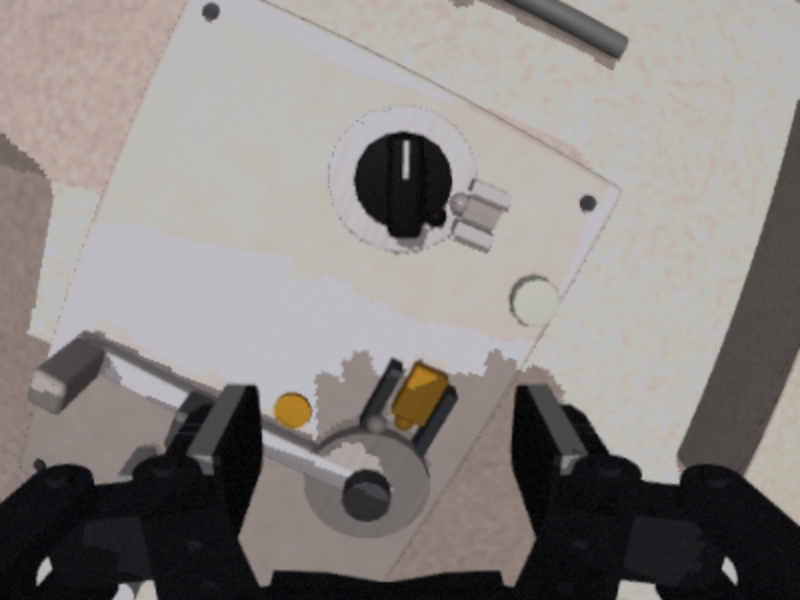

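The lock pin at (292,410) has sunk flush and the bar at (405,185) has turned to a yaw of about 111°, roughly 54° of rotation. The knob is past its detent. Next is the post, whose top is at about (48,388).

```bash
python3 - <<'E'
from h import *
u=lambda x,y,z:unproj("wrist",(80+x/2,60+y/2),z)
print("post",u(48,388,.113),"pivot top .075/.065",u(366,488,.08),u(366,488,.065),"knob",u(405,143,.091),u(405,178,.091))
togo((.475,.016,.15))
E
```

```text
post [0.47810826 0.02194281 0.113     ] pivot top .075/.065 [0.6271412  0.01294043 0.08      ] [0.63010655 0.00399475 0.065     ] knob [0.58474809 0.16707308 0.091     ] [0.58981725 0.15429737 0.091     ]
t 7.8 tcp [0.5989 0.1102 0.1686] yaw 111.4 q6 1.25 F [ 0.  -0.4  0. ] gap 0.0595
tool shift cm [ -4.24 -14.98   1.84]
```

Call:
send_rows:
  series: [-0.5,-1.7,0,0,0,-7,0.6,-1,-3.4,0,0,0,-14,0.6,-1.5,-5,0,0,0,-21,0.6,-1.9,-6.6,0,0,0,-28,0.6,-2.3,-8.2,0,0,0,-35,0.6,-2.7,-9.8,0,0,0,-42,0.6,-3.1,-11.4,0,0,0,-49,0.6,-3.5,-13,0.5,0,0,-56,0.6,-4.1,-14.8,1,0,0,-63,0.5,-4.1,-14.8,1,0,0,-63,0.5]

```text
clock: 8.63
tcp_pos: [0.4711, 0.0181, 0.1555]
orientation: [-0.003, 0.047, 0.999, 0.0]
wrist_force: [-0.9, 0.4, 1.1]
finger_gap: 0.0429
```

Call:
send_rows:
  series: [0,0,0,0,0,0,0.5,0,0,0,0,0,0,0.5]

```text
clock: 8.8
tcp_pos: [0.4757, 0.0188, 0.1576]
orientation: [-0.0, 0.05, 0.999, 0.0]
wrist_force: [0.0, 0.0, 0.6]
finger_gap: 0.0426
```

```bash
python3 - <<'E'
from h import *
togo((.476,.018,.045))
im=read_camera("wrist");cv2.imwrite("pics/w7.png",cv2.resize(im[120:420,80:480],(800,600)))
print(camera_info("wrist")["xyz"])
E
```

```text
t 8.8 tcp [0.4757 0.0188 0.1576] yaw 174.3 q6 -0.03 F [0.  0.  0.6] gap 0.0426
tool shift cm [-0.05 -0.08 11.26]
[0.40955274 0.0236165  0.33470724]
```

View pics/w7.png

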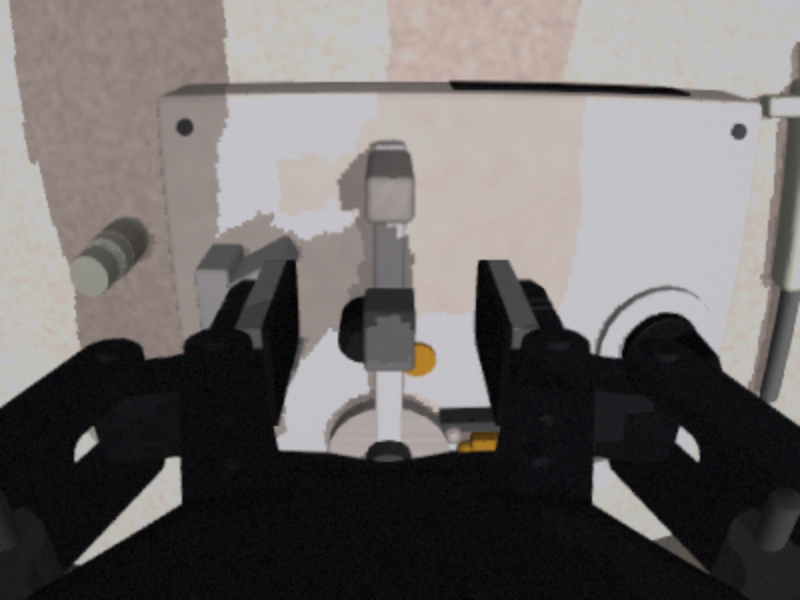

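```bash
python3 - <<'E'
from h import *
u=lambda x,y,z:unproj("wrist",(80+x/2,120+y/2),z)
print("post",u(391,200,.113)); togo(list(u(391,200,.113)[:2])+[.045])
E
```

```text
post [0.47839052 0.01860816 0.113     ]
t 8.85 tcp [0.4761 0.0188 0.1578] yaw 174.3 q6 -0.03 F [0.7 0.  0.8] gap 0.0425
tool shift cm [-0.23  0.   11.28]
```

Call:
send_rows:
  series: [-0.2,0,2,0,0,0,0.5,-0.2,0,4,0,0,0,0.5,-0.2,0,6,0,0,0,0.5,-0.2,0,7.5,0,0,0,0.5,-0.2,0,9,0,0,0,0.5,-0.2,0,10,0,0,0,0.5,-0.2,0,10,0,0,0,0.5]

```text
clock: 9.43
tcp_pos: [0.4764, 0.0187, 0.0561]
orientation: [-0.002, 0.049, 0.999, 0.0]
wrist_force: [-0.9, 1.0, -0.2]
finger_gap: 0.0425
```

Call:
send_rows:
  series: [0,0,0.6,0,0,0,0.5,0,0,1.2,0,0,0,0.5,0,0,1.2,0,0,0,0.3,0,0,1.2,0,0,0,0.2,0,0,1.2,0,0,0,0.1,0,0,1.2,0,0,0,0.1,0,0,1.2,0,0,0,0.1]
  newtons: 40

```text
clock: 10.02
tcp_pos: [0.4778, 0.0197, 0.0465]
orientation: [0.0, 0.048, 0.999, 0.002]
wrist_force: [1.1, 7.4, -1.9]
finger_gap: 0.0174
```

Call:
send_rows:
  series: [0,0.55,0,0,0,2,0.1,0,1.1,0,0,0,4,0.1,-0.1,1.6,0,0,0,6,0.1,-0.15,2.15,0,0,0,8,0.1,-0.25,2.7,0,0,0,10,0.1,-0.35,3.2,0,0,0,12,0.1,-0.45,3.75,0,0,0,14,0.1,-0.6,4.25,0,0,0,16,0.1]
  newtons: 50

```text
clock: 10.68
tcp_pos: [0.4873, 0.0595, 0.0465]
orientation: [-0.0, 0.188, 0.982, -0.001]
wrist_force: [-0.8, -1.7, -0.3]
finger_gap: 0.0176
```

Call:
send_rows:
  series: [0,0.55,0,0,0,2,0.1,0,1.1,0,0,0,4,0.1,-0.1,1.6,0,0,0,6,0.1,-0.15,2.15,0,0,0,8,0.1,-0.25,2.7,0,0,0,10,0.1,-0.3,2.95,0,0,0,11,0.1,-0.3,2.95,0,0,0,11,0.1,-0.3,2.95,0,0,0,11,0.1,-0.3,2.95,0,0,0,11,0.1,-0.3,2.95,0,0,0,11,0.1]

```text
clock: 11.52
tcp_pos: [0.5007, 0.0862, 0.0465]
orientation: [-0.0, 0.28, 0.96, 0.0]
wrist_force: [-5.9, 2.2, 4.2]
finger_gap: 0.017
```

```bash
python3 - <<'E'
from h import *
togo((.5,.08,.045))
im=read_camera("wrist");t=read_camera("top")
a=cv2.resize(im[120:420,80:480],(480,360))
b=cv2.resize(t[140:260,150:250],(300,360),interpolation=cv2.INTER_CUBIC)
cv2.imwrite("pics/w8.png",np.hstack([a,b]))
E
```

```text
t 11.52 tcp [0.5007 0.0862 0.0465] yaw 147.5 q6 0.58 F [-5.9  2.2  4.2] gap 0.017
tool shift cm [-0.28 -0.56  0.15]
```

View pics/w8.png

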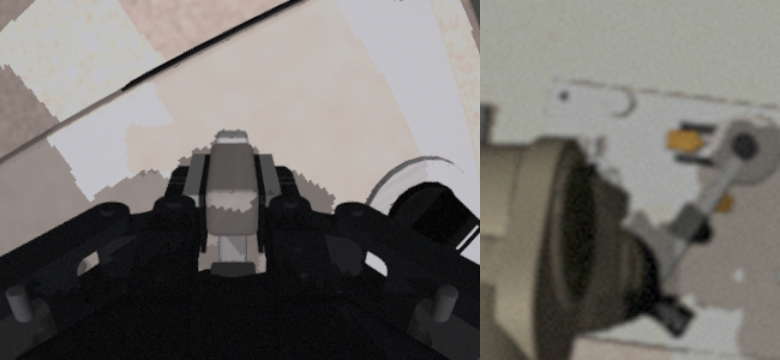

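The post is gripped between the pads at (232,190) with a 17 mm gap. The arm is swung about 27° (0.47 rad), and the knob at (435,215) is clear of the gripper and still turned.

```bash
python3 -c "
from h import *
togo((.5,.086,.0465));print(hand_in())"
```

```text
t 11.62 tcp [0.5007 0.0862 0.0465] yaw 147.5 q6 0.58 F [-4.9  2.1  5.4] gap 0.0174
tool shift cm [ 0.05 -0.05 -0.  ]
the job is handed in; nothing more can be done
None
```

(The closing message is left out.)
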